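# Load a tape roll round the bend of a bench dispenser's spindle

### The arm

A 6-joint arm with a two-finger parallel gripper is mounted at the origin on the work surface. World frame = base frame: x ahead of the robot, y to its left, z up, the work surface at z = 0. Lengths are in m, angles in rad, forces in N, time in s.
With the tool pointing down it reaches from about 0.3 to 0.775 m from the base axis. Payload 14.6 kg.
Tool frame: the origin (TCP) lies at the very end of the fingers, on their centre line; the grasp point (between the pads) lies 19 mm behind it; z points along the fingers, y is the line along which they close (so a half turn about z gives the same grasp; the last joint's range is limited). The gripper opens to 94 mm and grips with 3 to 60 N. Pads are 16 mm wide; open, the fingers measure 119 mm over their backs; the gripper's body (75 mm by 177 mm) begins 78 mm behind the grasp point.
Start: joints at [-1.275, 0.3, 1.521, -0, 1.321, -0.067], TCP at [0.195, -0.514, 0.205] pointing down, gripper open.
Joint ranges: [-3.03, 3.03], [-0.79, 2.21], [0.23, 2.52], [-1.04, 4.18], [0, 3.07], [-2.55, 2.55]. Speed limits (rad/s): [2.22, 2.22, 2.57, 3.14, 3.14, 3.14].

### API

Orientations are given as [roll, pitch, yaw] about the fixed x, y, z axes, in that order (R = Rz(yaw) Ry(pitch) Rx(roll)).
In Python, from station import ctrl, cams gives the robot as it stands. The module is installed in compiled form; this text tells all that it offers.
- The arm moves only by the tool arm_command, never from a script. Its argument "plan" is a list that holds one entry, the list of rows, each a list of 7 numbers: the shift along the tool's x, y, z in shares of 800 mm (1.0 is 800 mm), then the turn, a rotation vector about the tool's x, y, z in parts of the range, where 1.0 means pi/2 rad, then the closure, from -1 (fully open) to 1 (shut). A call has 1 to 12 rows; each row is the pose to reach, as a shift and turn from the pose commanded when the call began, along the tool's axes at that moment; what a row does not reach only later rows make up. A row lasts 1/10 s, in which the tool goes at most 50 mm and 8.59 degrees, less where a joint would pass 70% of its speed; a pose out of reach is approached as far as the arm can. A shift or turn number past 1, either way, is cut back to 1. A call with a gripper value outside its range is refused whole. The fingers move at their own pace and stop on an object; "squeeze" is the grip in N (left out, the last holds). Time passes only in rows, so rows that repeat a pose let the fingers close. It gives the time, the measured TCP pose, the force, the opening and the grip force at its end, in the units of the state.
- ctrl.get_obs(): the state, without advancing time (a new reading comes with each control period).
- cams.camera(name): name is "scene" or "top" or "wrist"; returns (picture, depth): 400x640x3 uint8, blue, green, red; 400x640 float32, m along the optical axis (not along the pixel's ray), 0 where there is no reading.
- cams.camera_info(name): a dict with "fx", "fy", "cx", "cy" (pixels), "world_to_cam" (4x4, takes a point from world to camera coordinates). Camera axes: x right, y down, z forward; pixel columns grow to the right and rows downward; lengths in m; the calibration is good to about 2 mm. A picture is of the moment at which its call begins: read the wrist's pose just before it. camera_info takes no time and is no camera call; for the wrist camera it gives the pose at the moment of the call.
- ctrl.hand_in(): hands the job in; it is judged then, once.
The state is a dict: "time_s": time; "qpos": joint angles; "joint_vel": joint speeds; "tau": joint torques, N m; "ee_pos": TCP position; "eef_rot": TCP orientation; "force": force on the tool from outside, world axes, zero at the start; "moment": the same for the moment, N m; "grip_width": finger opening in m; "grip_force": force on a finger pad.
Only numpy, scipy, OpenCV 4.12 (cv2) and the standard library are available. Lean on these libraries where they do the work, as an engineer would, in place of code of your own. Each camera call takes 0.05 s, during which the arm holds its last target. There are 200 camera calls.

### The job

Load the small roll of masking tape (the one on a drilled wooden hub) onto the bench tape dispenser: thread its hub over the upturned end of the spindle, work it round the bend and slide it along the arm until it sits against the stop flange, then let go and move clear. The hub is a close fit and binds on the bend, so feel your way and do not force it: keep the load between roll and dispenser under about 15 N. Leave the jar, the wide tape roll and the dusting brush where they are.

Things in the scene. Friction and masses are not known exactly. Their poses are not given: they have to be found in the camera images.
- roll: Small roll of cream masking tape: a solid disc 60 mm across and 20 mm wide with a pale wooden hub; through hole 14 mm in diameter on its axis. 60 to 130 g. Lies flat on the bench at the start. Origin on its axis in the face that is underneath at the start; z is the roll's axis, the other face is at z = 20 mm.
- roll_center (a point): Middle of the roll (on its axis, half way through its width); its z axis is the roll's axis.
- stand: Grey bench tape dispenser, screwed down. Origin on the bench under its post's middle; x along the spindle's arm to its free end, z up. Base plate 14 mm high, x -50 to 165, y -55 to 55 mm. Post 36 x 46 mm, 114 mm high, thumb-screw on it to 127 mm. Tear blade at y = -50, x 19 to 65 mm, 52 mm high. Spindle: round steel bar 10 mm thick, clamped in the post, does not shift under 15 N.
- stop (a point): Middle of the free face of the steel stop flange (40 mm across, round the spindle), on the arm's axis, 30 mm out from the post's middle and 100 mm above the bench; axes as the dispenser's. The arm runs from here straight along +x. Fully home, the roll's near face lies on this face, its middle 10 mm further out along x.
- bend (a point): Nominal start of the spindle's bend, on the arm's axis 75 mm out from the flange; axes as the dispenser's. From here the bar turns up through 90 degrees, centre-line radius 32 mm. The hub has 2 mm of play on the bend, 4 mm on the straights; pushed on one side, away from the hub, the roll binds. The bar is hand-set: see tip.
- tip (a point): Nominal place of the upturned end's rounded top, 46 mm above the arm's axis, 32 mm beyond the bend's start. A point on the base, not on the bar: the clamp is set by hand and the bar is not measured. The whole bar may stick out up to 7 mm more or less along x, and be turned about the arm's axis up to 0.15 rad, so the tip stands up to 7 mm to either side (y).
- jar: White screw-top jar, 84 mm in diameter, 105 mm high, origin under its middle. Not to be disturbed.
- wide_roll: Large roll of masking tape with an open cardboard core, 110 mm outside, 76 mm inside, 48 mm high, lying flat, no hub. Origin under its middle. Not to be disturbed.
- brush: Dusting brush, dark wood back 130 x 34 mm with black bristles, 44 mm high, round handle 20 mm thick reaching 145 mm from the origin along -x; lies bristles down, bristle end reaches 100 mm along +x. Not to be disturbed.
Mind the look-alikes: they are no part of the job. Of the things that look like the roll, the largest one is meant. Of the things like the stand, leave any that is green; of the rest the larger one is meant.

How it is judged:
On the way, in this order (a step that is already met when the one before it is completed fails the run):
1. the hub is threaded on the upturned end of the spindle (x of roll_center in the frame of stand between 0.113 and 0.15 m and y of roll_center in the frame of stand between -0.012 and 0.012 m and z of roll_center in the frame of stand between 0.095 and 0.146 m), for 0.1 s.
2. the roll is round the bend and on the straight arm (x of roll_center in the frame of stand between 0.03 and 0.095 m and y of roll_center in the frame of stand between -0.006 and 0.006 m and z of roll_center in the frame of stand between 0.094 and 0.106 m and angle between the z axis of roll and the x axis of stand, either way round below 0.35 rad), for 0.1 s.
At the end, for the whole second after the job is handed in: The small roll hangs at rest on the straight arm of the spindle with its near face against the stop flange (gap under 2.5 mm), its axis along the arm within 0.12 rad; jar, wide roll and brush within 15 mm of where they were (x of roll_center in the frame of stop between 0.006 and 0.0125 m and y of roll_center in the frame of stop between -0.005 and 0.005 m and z of roll_center in the frame of stop between -0.005 and 0.005 m and angle between the z axis of roll and the x axis of stand, either way round below 0.12 rad and linear speed of roll below 0.01 m/s and distance of each of jar, wide_roll, brush from where it was at the start of the episode below 0.015 m); the robot touches nothing.
It fails at once if roll and dispenser pressed together with more than 15 N (forced or jammed) (contact force between roll and stand above 15 N).
It fails at once if jar, wide roll or brush pushed more than 15 mm (distance of any of jar, wide_roll, brush from where it was at the start of the episode above 0.015 m).
It also fails if it takes over 72 s, if anything falls off the work surface, if the arm or the gripper's body presses on something with over 40 N, if the wrist force passes 120 N, or if a joint passes its speed limit or range.

## Working session

There is one attempt and no reset: what is moved stays moved. The work goes in short steps, Python scripts to look and compute and a tool call to move; the robot and the scene stay as the last step left them, time stands still between calls to the robot, and variables do not carry over. Pictures are saved under pics/ and viewed, at most 10 in all, crops included, and the job is handed in when it is done.

Besides the shell and the picture viewer there is one more tool, called after "Emit:" as name(argument=value, ...) on one line, values as JSON. arm_command: Moves the arm, as the interface text tells. Its arguments: {"type":"object","properties":{"plan":{"type":"array"},"squeeze":{"type":"number"}},"required":["plan"]}

```bash
mkdir -p pics; cat > h.py <<'E'
import numpy as np,cv2
from station import ctrl,cams
def grab(n):
    info=cams.camera_info(n); im,d=cams.camera(n); return im,d,info
def cloud(d,i):
    v,u=np.mgrid[0:d.shape[0],0:d.shape[1]]
    P=np.stack([(u-i['cx'])/i['fx']*d,(v-i['cy'])/i['fy']*d,d],-1)
    T=np.linalg.inv(np.array(i['world_to_cam'])); W=P@T[:3,:3].T+T[:3,3]; W[d<=0]=np.nan; return W
E
python3 - <<'E'
from h import *
for n in("top","scene"):
    im,d,i=grab(n); cv2.imwrite(f"pics/{n}0.png",im); np.save(n+"W.npy",cloud(d,i)); np.save(n+"I.npy",im)
    print(n,i)
print(ctrl.get_obs())
E
```

```text
top {'fx': 463.79774897835233, 'fy': 463.79774897835233, 'cx': 330.6640608654652, 'cy': 207.39611376276562, 'world_to_cam': array([[-0.00891343, -0.99987826, -0.01280679,  0.05789418],
       [-0.99588204,  0.01003186, -0.09010171,  0.5525334 ],
       [ 0.09021922,  0.01195094, -0.99585022,  1.28035619],
       [ 0.        ,  0.        ,  0.        ,  1.        ]])}
scene {'fx': 500.99503130282875, 'fy': 500.99503130282875, 'cx': 312.04274007667163, 'cy': 203.20581084947986, 'world_to_cam': array([[ 0.31085174,  0.95023697,  0.02051598, -0.20590667],
       [ 0.69499754, -0.21252495, -0.68688541, -0.29686848],
       [-0.64834375,  0.22777808, -0.7264761 ,  1.56742429],
       [ 0.        ,  0.        ,  0.        ,  1.        ]])}
{'time_s': 0.1, 'qpos': array([-1.27456959e+00,  3.00427354e-01,  1.52151020e+00, -3.75846619e-05,
        1.32069615e+00, -6.66115097e-02]), 'joint_vel': array([-0.00057315, -0.00215002, -0.00293078,  0.00042102,  0.00110065,
        0.00090221]), 'tau': array([-1.11083114e-03, -5.32646763e+01, -3.53282797e+01,  7.08971894e-02,
        2.35205231e-02, -4.72762360e-05]), 'ee_pos': array([ 0.19512516, -0.51397542,  0.20494031]), 'eef_rot': array([-3.14055149e+00, -3.29696092e-05,  3.62847547e-01]), 'force': array([ 0.76242566,  0.50793401, -0.3850546 ]), 'moment': array([-0.07581659,  0.02654031, -0.0036183 ]), 'grip_force': 0.0, 'grip_width': 0.09419489415233591}
```

View pics/top0.png

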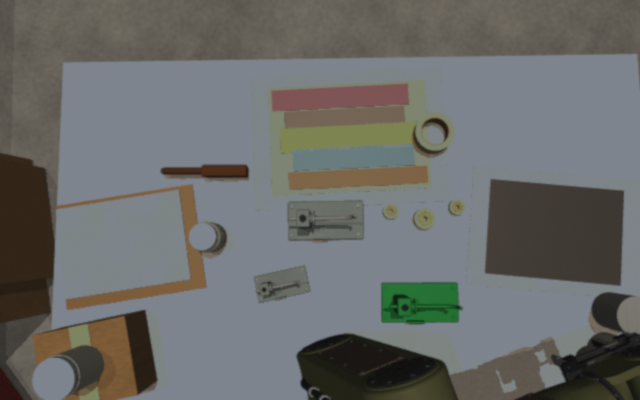

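View pics/scene0.png

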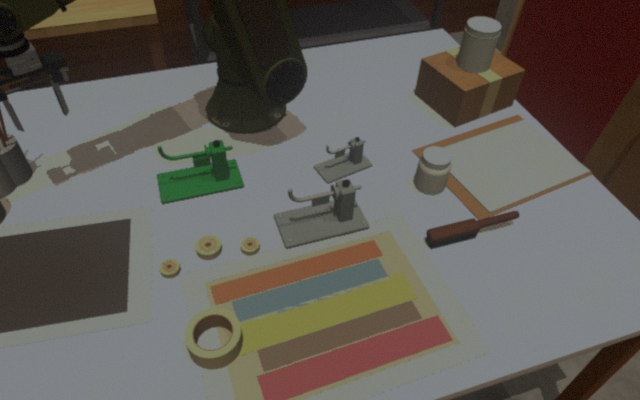

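Top view: the grey stand's base spans (288–364, 201–241), with its post at (303,219) and its arm pointing to +col. The roll is the middle one of three at (424,219). The wide roll is at (433,133), the jar at (205,237) and the brush at (205,171).

```bash
python3 - <<'E'
from h import *
W=np.load("topW.npy"); im=np.load("topI.npy")
def crop(u0,u1,v0,v1,n):
    global W
    c=im[v0:v1,u0:u1]; cv2.imwrite(n,cv2.resize(np.clip(c*1.4,0,255).astype('uint8'),None,fx=7,fy=7,interpolation=cv2.INTER_CUBIC))
crop(280,392,190,252,"pics/standcrop.png")
# roll
s=W[205:235,408:440].reshape(-1,3); s=s[np.isfinite(s[:,2])]; t=s[(s[:,2]>.014)&(s[:,2]<.03)]
print("roll n",len(t),t.mean(0),(t.min(0)+t.max(0))/2,t.max(0)-t.min(0),cv2.minEnclosingCircle(t[:,:2].astype('f4')))
s=W[192:250,280:372].reshape(-1,3); s=s[np.isfinite(s[:,2])]
b=s[(s[:,2]>.009)&(s[:,2]<.019)]; r=cv2.minAreaRect(b[:,:2].astype('f4')); print("base",len(b),r,cv2.boxPoints(r).tolist())
p=s[(s[:,2]>.108)&(s[:,2]<.119)];print("post",len(p),np.median(p,0))
a=s[(s[:,2]>.085)]
a=a[np.argsort(a[:,1])];print(np.round(a[::2],3).tolist())
for n in['top']:
    for z in (.02,.1): pass
E
```

```text
roll n 339 [ 0.52018199 -0.20959213  0.02013004] [ 0.52097089 -0.21004941  0.02179377] [0.05677209 0.05754639 0.01552435] ((0.5200813412666321, -0.20972128212451935), 0.030044004321098328)
base 2174 ((0.5187886357307434, 0.06811255216598511), (0.21335463225841522, 0.10845257341861725), 89.48680114746094) [[0.4636090397834778, -0.038074791431427], [0.5720572471618652, -0.03904618322849274], [0.573968231678009, 0.17429989576339722], [0.4655200242996216, 0.17527128756046295]]
post 257 [0.51771177 0.11904739 0.11304503]
[[0.518, -0.014, 0.129], [0.52, -0.013, 0.142], [0.525, -0.011, 0.145], [0.517, -0.011, 0.145], [0.516, -0.009, 0.124], [0.525, -0.008, 0.147], [0.519, -0.008, 0.148], [0.518, -0.006, 0.133], [0.52, -0.006, 0.142], [0.524, -0.004, 0.122], [0.521, -0.004, 0.128], [0.524, -0.001, 0.118], [0.516, -0.001, 0.118], [0.522, 0.001, 0.114], [0.517, 0.004, 0.109], [0.522, 0.004, 0.113], [0.522, 0.006, 0.11], [0.52, 0.006, 0.11], [0.523, 0.009, 0.105], [0.52, 0.009, 0.11], [0.515, 0.011, 0.099], [0.517, 0.012, 0.105], [0.523, 0.014, 0.102], [0.517, 0.014, 0.108], [0.523, 0.017, 0.10
[... 4313 characters left out ...]
 [0.513, 0.14, 0.116], [0.539, 0.14, 0.114], [0.502, 0.14, 0.114], [0.529, 0.14, 0.113], [0.5, 0.14, 0.112], [0.526, 0.14, 0.111], [0.518, 0.14, 0.11], [0.497, 0.141, 0.108], [0.507, 0.142, 0.117], [0.531, 0.143, 0.114], [0.513, 0.143, 0.113], [0.51, 0.143, 0.113], [0.521, 0.143, 0.113], [0.537, 0.143, 0.112], [0.518, 0.143, 0.112], [0.505, 0.143, 0.11], [0.519, 0.146, 0.105], [0.522, 0.146, 0.102], [0.519, 0.149, 0.104], [0.514, 0.149, 0.101], [0.519, 0.151, 0.106], [0.514, 0.151, 0.104], [0.518, 0.154, 0.11], [0.516, 0.154, 0.105], [0.519, 0.157, 0.104], [0.514, 0.157, 0.102], [0.519, 0.159, 0.108], [0.521, 0.159, 0.106], [0.519, 0.162, 0.105], [0.514, 0.162, 0.103], [0.516, 0.165, 0.103]]
```

View pics/standcrop.png

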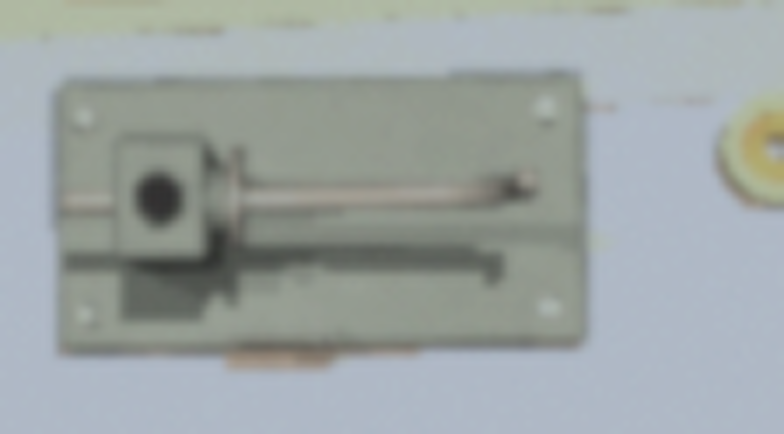

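Crop: the bar runs from the flange at about (235,195) to the tip at about (522,185), leaning slightly to +x world. Next I'll look at it with the wrist camera from close by.

```bash
cat >> h.py <<'E'
from scipy.spatial.transform import Rotation as Rn
YAW=1.562
def rot(tilt,yaw=YAW):   # tool down, tool x=+y world, tilt>0: tool z toward +y
    return Rn.from_euler('xyz',[np.pi,0,yaw])*Rn.from_rotvec([0,tilt,0])
def to(pos,tilt,yaw=YAW,cur=None):
    o=ctrl.get_obs(); p,R=(o['ee_pos'],Rn.from_euler('xyz',o['eef_rot'])) if cur is None else cur
    s=R.inv().apply(np.array(pos)-p)*1000; r=(R.inv()*rot(tilt,yaw)).as_rotvec()
    print("shift",np.round(s,1),"turn",np.round(r,3)); return s,r
def st():
    o=ctrl.get_obs(); R=Rn.from_euler('xyz',o['eef_rot']); z=R.apply([0,0,1])
    print('t',round(o['time_s'],2),'p',np.round(o['ee_pos'],4),'rpy',np.round(o['eef_rot'],3),'tilt',round(float(np.arctan2(z[1],-z[2])),3),'F',np.round(o['force'],1),'w',round(o['grip_width'],4),'g',o['grip_force'],'q',np.round(o['qpos'],2))
E
python3 - <<'E'
from h import *
to([.50,-.03,.36],0)
E
```

```text
shift [ 456.8 -344.4 -154.7] turn [-1.000e-03 -1.000e-03 -1.199e+00]
```

Careful with the scale: shifts go in shares of 800 mm and turns go in shares of pi/2 rad. That gives: 457 mm is 0.5713, -344 mm is -0.43, -1.2 rad is -0.7639.

Emit:
arm_command(plan=[[[0.5713,-0.43,-0.1938,0,0,-0.7639,-1],[0.5713,-0.43,-0.1938,0,0,-0.7639,-1],[0.5713,-0.43,-0.1938,0,0,-0.7639,-1],[0.5713,-0.43,-0.1938,0,0,-0.7639,-1],[0.5713,-0.43,-0.1938,0,0,-0.7639,-1],[0.5713,-0.43,-0.1938,0,0,-0.7639,-1],[0.5713,-0.43,-0.1938,0,0,-0.7639,-1],[0.5713,-0.43,-0.1938,0,0,-0.7639,-1],[0.5713,-0.43,-0.1938,0,0,-0.7639,-1],[0.5713,-0.43,-0.1938,0,0,-0.7639,-1],[0.5713,-0.43,-0.1938,0,0,-0.7639,-1],[0.5713,-0.43,-0.1938,0,0,-0.7639,-1]]])

```text
time_s: 1.3
ee_pos: [0.5011, -0.0281, 0.3609]
eef_rot: [3.142, -0.0, 1.564]
force: [0.4, -0.4, -0.6]
grip_width: 0.0938
grip_force: 0.0
```

```bash
python3 - <<'E'
from h import *
st(); to([.50,-.03,.36],0)
i=cams.camera_info("wrist"); T=np.linalg.inv(np.array(i['world_to_cam'])); print(np.round(T,3),i['fx'])
E
```

```text
t 1.3 p [ 0.5011 -0.0281  0.3609] rpy [ 3.142 -0.     1.564] tilt 0.0 F [ 0.4 -0.4 -0.6] w 0.0938 g 0.0 q [-0.13  0.12  1.38  0.    1.64 -0.12]
shift [-1.9 -1.1  0.9] turn [ 0.    -0.     0.002]
[[ 1.    -0.007 -0.002  0.502]
 [-0.007 -0.962 -0.274  0.052]
 [ 0.     0.274 -0.962  0.539]
 [ 0.     0.     0.     1.   ]] 351.27616182429483
```

Converted, 140 mm is 0.175, -50 mm is -0.0625.

Emit:
arm_command(plan=[[[-0.0625,0.025,0.175,0,0,0,-1],[-0.0625,0.025,0.175,0,0,0,-1],[-0.0625,0.025,0.175,0,0,0,-1],[-0.0625,0.025,0.175,0,0,0,-1],[-0.0625,0.025,0.175,0,0,0,-1],[-0.0625,0.025,0.175,0,0,0,-1]]])

```text
time_s: 1.9
ee_pos: [0.5207, -0.0802, 0.2229]
eef_rot: [3.138, 0.001, 1.563]
force: [0.4, 0.7, -0.4]
grip_width: 0.0942
grip_force: 0.0
```

```bash
python3 - <<'E'
from h import *
st()
im,d,i=grab("wrist"); np.savez("w1.npz",im=im,d=d,K=[i['fx'],i['fy'],i['cx'],i['cy']],T=i['world_to_cam'])
cv2.imwrite("pics/w1.png",np.clip(im*1.3,0,255).astype('uint8'))
E
```

```text
t 1.9 p [ 0.5207 -0.0802  0.2229] rpy [3.138e+00 1.000e-03 1.563e+00] tilt -0.001 F [ 0.4  0.7 -0.4] w 0.0942 g 0.0 q [-0.22  0.23  1.56  0.    1.34 -0.21]
```

View pics/w1.png

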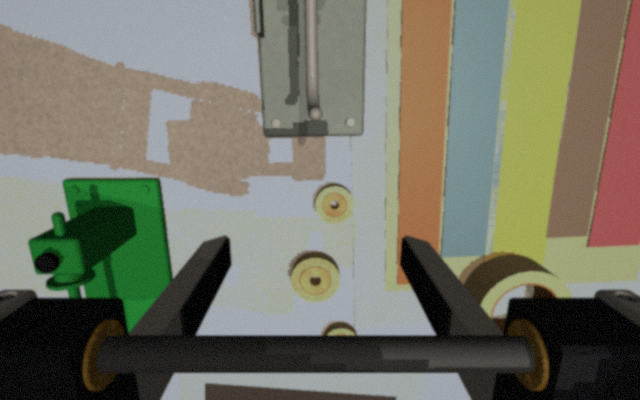

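Wrist view: the bar comes down the image at column ~312, its tip is at (315,113), and the end edge of the base runs at row ~135 from (263) to (363). The roll is between the fingers at (315,281).

```bash
python3 - <<'E'
from h import *
f=np.load("w1.npz"); im=f['im'];d=f['d'];K=f['K'];i=dict(fx=K[0],fy=K[1],cx=K[2],cy=K[3],world_to_cam=f['T'])
W=cloud(d,i); s=W[:145,240:380].reshape(-1,3); s=s[np.isfinite(s[:,2])]
b=s[(abs(s[:,2]-.014)<.004)]
# side edges x of base vs y
for y in np.arange(-.03,.09,.02):
    q=b[abs(b[:,1]-y)<.004]; a=s[(abs(s[:,1]-y)<.004)&(s[:,2]>.085)]
    print('y',round(y,3),'base x',np.round([q[:,0].min(),q[:,0].max()],4),'bar',np.round([a[:,0].min(),a[:,0].max(),np.median(a[:,0]),a[:,2].max()],4) if len(a) else '')
print('base end y',np.percentile(b[:,1],.5))
t=s[s[:,2]>.125]; print('tip',len(t)); 
for z in(.105,.115,.125,.132,.138,.143,.147):
    q=s[abs(s[:,2]-z)<.004]; q=q[q[:,1]<.03]
    if len(q): print(z,len(q),np.round(q.mean(0),4),np.round(q.min(0),4),np.round(q.max(0),4))
r=W[245:310,280:350].reshape(-1,3); r=r[abs(r[:,2]-.02)<.005]; print('roll',cv2.minEnclosingCircle(r[:,:2].astype('f4')),np.median(r,0))
h=im[268:294,300:330]; print('z med table',np.nanmedian(W[150:170,380:390,2]))
cv2.imwrite("pics/w1c.png",np.hstack([cv2.resize(np.clip(im[60:140,280:350]*1.3,0,255).astype('uint8'),None,fx=6,fy=6,interpolation=2),cv2.resize(np.clip(im[246:316,281:349]*1.3,0,255).astype('uint8'),(350,480),interpolation=2)]))
E
```

```text
y -0.03 base x [0.465  0.5743] bar 
y -0.01 base x [0.4648 0.5737] bar [0.5162 0.5266 0.5215 0.1466]
y 0.01 base x [0.4649 0.5742] bar [0.5145 0.5242 0.5194 0.1111]
y 0.03 base x [0.4644 0.5736] bar [0.5147 0.5236 0.5195 0.106 ]
y 0.05 base x [0.4645 0.5739] bar [0.5142 0.5237 0.519  0.106 ]
y 0.07 base x [0.4709 0.5733] bar [0.5145 0.5239 0.5192 0.1062]
base end y -0.036062825283138644
tip 178
0.105 359 [0.5193 0.018  0.1045] [0.5145 0.0028 0.1011] [0.5243 0.0297 0.109 ]
0.115 103 [0.5197 0.001  0.1144] [ 0.5153 -0.0048  0.111 ] [0.5248 0.0066 0.1189]
0.125 33 [ 0.5198 -0.0037  0.1241] [ 0.5162 -0.0068  0.121 ] [ 0.5247 -0.0018  0.1287]
0.132 11 [ 0.5185 -0.0059  0.1307] [ 0.5163 -0.0095  0.1281] [ 0.5223 -0.0038  0.1338]
0.138 28 [ 0.5209 -0.0088  0.141 ] [ 0.5172 -0.0134  0.1375] [ 0.5266 -0.0044  0.142 ]
0.143 155 [ 0.5216 -0.0088  0.1434] [ 0.5172 -0.0134  0.1401] [ 0.5266 -0.0044  0.1466]
0.147 95 [ 0.5217 -0.0088  0.1443] [ 0.5179 -0.0134  0.143 ] [ 0.5258 -0.005   0.1466]
roll ((0.5199769735336304, -0.20867910981178284), 0.03045492246747017) [ 0.52019998 -0.20724844  0.01877679]
z med table 2.481532332559988e-05
```

View pics/w1c.png

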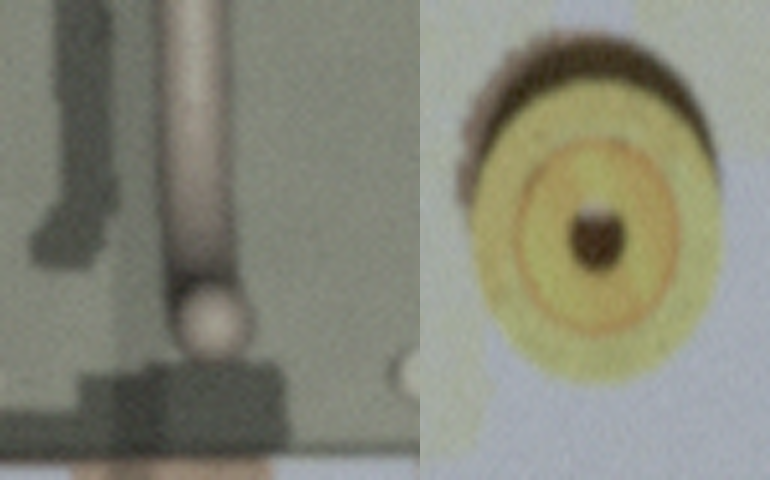

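Fits: the arm axis is at x≈0.5193, z≈0.1005; the tip is at (0.522,-0.009,0.1466), so the bar is turned about 0.054 rad; the roll is at (0.520,-0.2087). Now I'll pre-grasp with a -0.4 tilt.

```bash
python3 - <<'E'
from h import *
a=to([.52,-.1836,.0695],-.4)
cur=(np.array([.52,-.1836,.0695]),rot(-.4)); to([.52,-.2108,.005],-.4,cur=cur)
E
```

```text
shift [-103.3   -0.4  153.5] turn [ 0.004 -0.399  0.   ]
shift [ 0.1  0.2 70. ] turn [0. 0. 0.]
```

Converted, 153 mm is 0.1913, -103 mm is -0.1288, -0.4 rad is -0.2546.

Emit:
arm_command(plan=[[[-0.1288,0,0.1913,0,-0.2546,0,-1],[-0.1288,0,0.1913,0,-0.2546,0,-1],[-0.1288,0,0.1913,0,-0.2546,0,-1],[-0.1288,0,0.1913,0,-0.2546,0,-1],[-0.1288,0,0.1913,0,-0.2546,0,-1],[-0.1288,0,0.1913,0,-0.2546,0,-1],[-0.1288,0,0.1913,0,-0.2546,0,-1],[-0.1288,0,0.1913,0,-0.2546,0,-1]]])

```text
time_s: 2.75
ee_pos: [0.5202, -0.1833, 0.0695]
eef_rot: [3.138, 0.401, 1.562]
force: [-0.2, 0.1, 0.2]
grip_width: 0.0939
grip_force: 0.0
```

```bash
python3 - <<'E'
from h import *
st(); to([.52,-.2108,.005],-.4)
E
```

```text
t 2.75 p [ 0.5202 -0.1833  0.0695] rpy [3.138 0.401 1.562] tilt -0.401 F [-0.2  0.1  0.2] w 0.0939 g 0.0 q [-0.22  0.44  1.74 -0.49  0.94  0.08]
shift [-0.2 -0.2 70.1] turn [ 0.003  0.001 -0.   ]
```

Emit:
arm_command(plan=[[[0,0,0.0375,0,0,0,-1],[0,0,0.0625,0,0,0,-1],[0,0,0.075,0,0,0,-1],[0,0,0.0813,0,0,0,-1],[0,0,0.0875,0,0,0,-1],[0,0,0.0875,0,0,0,-1],[0,0,0.0875,0,0,0,1],[0,0,0.0875,0,0,0,1],[0,0,0.0875,0,0,0,1],[0,0,0.0875,0,0,0,1],[0,0,0.0875,0,0,0,1],[0,0,0.0875,0,0,0,1]]], squeeze=15)

```text
time_s: 3.95
ee_pos: [0.5191, -0.2109, 0.0033]
eef_rot: [3.141, 0.4, 1.563]
force: [0.2, 0.2, 5.9]
grip_width: 0.0606
grip_force: 16.8
```

```bash
python3 - <<'E'
from h import *
st()
E
```

```text
t 3.95 p [ 0.5191 -0.2109  0.0033] rpy [3.141 0.4   1.563] tilt -0.4 F [0.2 0.2 5.9] w 0.0606 g 16.786724770936416 q [-0.27  0.55  1.75 -0.55  0.81  0.12]
```

```bash
cat >> h.py <<'E'
PHI=.054; AX=.5193; AZ=.1005; YT=-.009; T0=-.4; OFF=None
import json,os
if os.path.exists('off.json'): globals().update(json.load(open('off.json')))
def path(h=None,a=None,y=None):
    """roll-centre target: h above arm axis on the vertical part; a bend angle; y world on the arm. -> centre, tool Rot"""
    u=np.array([np.sin(PHI),0,np.cos(PHI)]); A=np.array([AX,0,AZ])
    if h is not None: c=A+[0,YT,0]+h*u; a=0
    elif a is not None: r=.0313; c=A+[0,YT+.032,0]+.032*u+r*(-np.cos(a)*np.array([0,1,0])-np.sin(a)*u)
    else: c=A+[0,y,0]; a=np.pi/2
    return c,Rn.from_rotvec([0,PHI,0])*rot(T0+a,np.pi/2)
def cmd(cur=None,**k):
    o=ctrl.get_obs(); p,R=(o['ee_pos'],Rn.from_euler('xyz',o['eef_rot'])) if cur is None else cur
    c,Rt=path(**k); t=c-Rt.apply(OFF)
    print(k,'shift',np.round(R.inv().apply(t-p)*1000,1),'turn',np.round((R.inv()*Rt).as_rotvec(),3)); return t,Rt
def centre():
    o=ctrl.get_obs();R=Rn.from_euler('xyz',o['eef_rot']); return o['ee_pos']+R.apply(OFF)
E
python3 - <<'E'
from h import *
o=ctrl.get_obs();R=Rn.from_euler('xyz',o['eef_rot'])
off=R.inv().apply(np.array([.5191,-.2087,.010])-o['ee_pos']); off[1]=0; print(off)
json.dump(dict(OFF=off.tolist()),open('off.json','w'))
import h; h.OFF=off
print(np.round(R.inv().apply([0,0,.175])*1000,1)); p=o['ee_pos']+[0,0,.175]
h.cmd(cur=(p,R),h=.08)
E
```

```text
[-0.00061346  0.         -0.00702418]
[-6.820e+01  1.000e-01 -1.612e+02]
{'h': 0.08} shift [185.7   2.6 -73.6] turn [ 0.047  0.    -0.029]
```

Converted, -224 mm is -0.28, -161 mm is -0.2013, 0.047 rad is 0.0299.

Emit:
arm_command(plan=[[[-0.01,0,-0.0225,0,0,0,1],[-0.0313,0,-0.075,0,0,0,1],[-0.0538,0,-0.125,0,0,0,1],[-0.085,0,-0.2013,0,0,0,1],[-0.085,0,-0.2013,0,0,0,1],[-0.025,0.0013,-0.225,0.0127,0,-0.0064,1],[0.0313,0.0025,-0.2475,0.0299,0,-0.0185,1],[0.075,0.0038,-0.265,0.0299,0,-0.0185,1],[0.1125,0.0038,-0.28,0.0299,0,-0.0185,1],[0.1125,0.0038,-0.28,0.0299,0,-0.0185,1],[0.1125,0.0038,-0.28,0.0299,0,-0.0185,1],[0.1125,0.0038,-0.28,0.0299,0,-0.0185,1]]])

```text
time_s: 5.15
ee_pos: [0.5231, -0.0415, 0.1741]
eef_rot: [-3.082, 0.399, 1.594]
force: [0.4, 0.9, -0.3]
grip_width: 0.0604
grip_force: 15.0
```

```bash
python3 - <<'E'
from h import *
st(); print(centre()); cmd(h=.08)
im,d,i=grab("wrist"); np.savez("w2.npz",im=im,d=d,K=[i['fx'],i['fy'],i['cx'],i['cy']],T=i['world_to_cam'])
im2,d2,i2=grab("scene"); W2=cloud(d2,i2)
c=im[150:400,180:460]; e=im2[150:250,230:370]
cv2.imwrite("pics/w2.png",np.hstack([cv2.resize(np.clip(c*1.3,0,255).astype('uint8'),(392,350)),cv2.resize(np.clip(e*1.3,0,255).astype('uint8'),(400,350),interpolation=2)]))
E
```

```text
t 5.15 p [ 0.5231 -0.0415  0.1741] rpy [-3.082  0.399  1.594] tilt -0.4 F [ 0.4  0.9 -0.3] w 0.0604 g 14.999234885908663 q [ 0.05  0.33  1.61 -0.41  1.3   0.17]
[ 0.52349894 -0.03936379  0.18074975]
{'h': 0.08} shift [ 28.1   0.1 -11.5] turn [-0.001 -0.     0.   ]
```

View pics/w2.png

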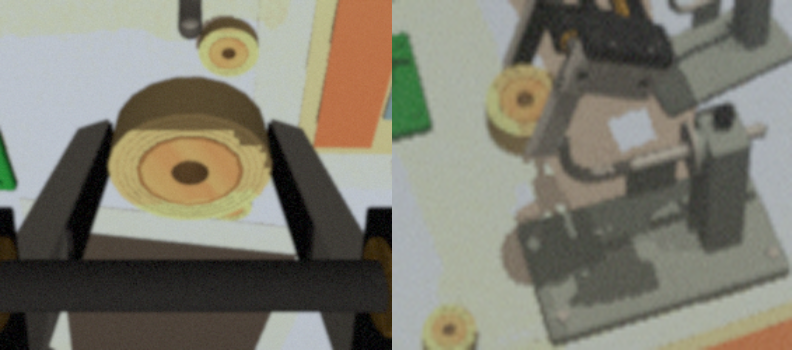

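The roll is held between the fingers, with its hole at crop (190,172), i.e. about (316,273) in the full picture. I'll fit its top face.

```bash
python3 - <<'E'
from h import *
f=np.load("w2.npz"); d=f['d'];K=f['K'];i=dict(fx=K[0],fy=K[1],cx=K[2],cy=K[3],world_to_cam=f['T'])
W=cloud(d,i); o=ctrl.get_obs()
s=W[240:306,256:376].reshape(-1,3); c=np.array([.5235,-.0394,.1807])
s=s[np.linalg.norm(s-c,axis=1)<.036]
n=np.array([.054,0,1])
for k in range(6):
    h=(s-c)@n; m0=.01 if k==0 else 0
    m=s[abs(h-m0)<.003]; c2=m.mean(0); n=np.linalg.svd(m-c2)[2][2]; n*=np.sign(n[2]); c=c2
print('normal',n,len(m),c,'z face',c[2])
# in-plane circle
e1=np.cross([0,1,0],n);e1/=np.linalg.norm(e1);e2=np.cross(n,e1)
q=np.c_[(m-c)@e1,(m-c)@e2].astype('f4'); cc,r=cv2.minEnclosingCircle(q); print(r*1000,'face centre',c+cc[0]*e1+cc[1]*e2,'mid',c+cc[0]*e1+cc[1]*e2-.01*n)
# image-hole ray with plane
T=np.linalg.inv(np.array(i['world_to_cam']))
for uv in [(315.7,273)]:
    ray=T[:3,:3]@[(uv[0]-K[2])/K[0],(uv[1]-K[3])/K[1],1]; t=((c-T[:3,3])@n)/(ray@n); print('hole',T[:3,3]+t*ray)
E
```

```text
normal [ 0.05494938 -0.00167044  0.99848774] 6388 [ 0.52427406 -0.03876939  0.18958858] z face 0.18958858071558432
31.156348064541817 face centre [ 0.52436715 -0.03974196  0.18958183] mid [ 0.52381765 -0.03972525  0.17959695]
hole [ 0.52436871 -0.04015475  0.18958105]
```

Converted, 28 mm is 0.035, 12 mm is 0.015.

Emit:
arm_command(plan=[[[0.015,0,-0.0138,0,0,0,1],[0.035,0,-0.0138,0,0,0,1],[0.035,0,-0.0138,0,0,0,1],[0.035,0,-0.0138,0,0,0,1],[0.035,0,-0.0138,0,0,0,1],[0.035,0,-0.0138,0,0,0,1]]], squeeze=9)

```text
time_s: 5.85
ee_pos: [0.5232, -0.0109, 0.1735]
eef_rot: [-3.082, 0.399, 1.594]
force: [-0.6, 0.5, 0.0]
grip_width: 0.0603
grip_force: 9.0
```

```bash
python3 - <<'E'
from h import *
st(); print(centre())
cmd(h=.08); cmd(h=.06);cmd(h=.050); cmd(h=.042)
E
```

```text
t 5.85 p [ 0.5232 -0.0109  0.1735] rpy [-3.082  0.399  1.594] tilt -0.4 F [-0.6  0.5  0. ] w 0.0603 g 8.999565982958302 q [ 0.11  0.34  1.6  -0.4   1.32  0.22]
[ 0.52359049 -0.00873172  0.18020305]
{'h': 0.08} shift [-0.3  0.  -0.1] turn [-0. -0.  0.]
{'h': 0.06} shift [ 7.5  0.  18.4] turn [-0. -0.  0.]
{'h': 0.05} shift [11.4  0.  27.6] turn [-0. -0.  0.]
{'h': 0.042} shift [14.5  0.  34.9] turn [-0. -0.  0.]
```

Converted, 27.6 mm is 0.0345, 11.4 mm is 0.0143.

Emit:
arm_command(plan=[[[0.005,0,0.0113,0,0,0,1],[0.0088,0,0.0213,0,0,0,1],[0.0095,0,0.0231,0,0,0,1],[0.0105,0,0.0256,0,0,0,1],[0.0115,0,0.0281,0,0,0,1],[0.0125,0,0.0306,0,0,0,1],[0.0135,0,0.0328,0,0,0,1],[0.0143,0,0.0345,0,0,0,1]]])

```text
time_s: 6.65
ee_pos: [0.5216, -0.0109, 0.1436]
eef_rot: [-3.082, 0.399, 1.594]
force: [-0.3, 0.2, -1.0]
grip_width: 0.0602
grip_force: 9.0
```

```bash
python3 - <<'E'
from h import *
st(); print(centre())
cmd(h=.042);cmd(a=0.1);cmd(a=.2)
E
```

```text
t 6.65 p [ 0.5216 -0.0109  0.1436] rpy [-3.082  0.399  1.594] tilt -0.4 F [-0.3  0.2 -1. ] w 0.0602 g 8.999581803800538 q [ 0.11  0.37  1.63 -0.41  1.26  0.25]
[ 0.52196949 -0.00870598  0.15028086]
{'h': 0.042} shift [2.8 0.  7.3] turn [-0.    -0.     0.001]
{'a': 0.1} shift [ 9.4  0.  19. ] turn [-0.     0.1    0.001]
{'a': 0.2} shift [11.7  0.  21.5] turn [-0.     0.2    0.001]
```

```bash
cat >> h.py <<'E'
def curve(s):
    R=.032;L=R*np.pi/2
    if s<0: p=(0,R-s)
    elif s<L: p=(R-R*np.cos(s/R),R-R*np.sin(s/R))
    else: p=(R+s-L,0)
    return np.array(p)   # (y from YT, height)
def spath(s):
    a,b,m=curve(s-.01),curve(s+.01),curve(s); t=b-a; ang=np.arctan2(t[0],-t[1]); c=(a+b)/4+m/2
    u=np.array([np.sin(PHI),0,np.cos(PHI)])
    return np.array([AX,YT+c[0],AZ])+c[1]*u, Rn.from_rotvec([0,PHI,0])*rot(T0+ang,np.pi/2), ang
def rows(ss,corr=(0,0,0)):
    o=ctrl.get_obs(); p,R=o['ee_pos'],Rn.from_euler('xyz',o['eef_rot'])
    for s in ss:
        c,Rt,ang=spath(s/1000); t=c+corr-Rt.apply(OFF)
        print(s,round(ang,2),np.round(R.inv().apply(t-p)*1000,1),np.round((R.inv()*Rt).as_rotvec(),3))
E
python3 - <<'E'
from h import *
rows([-18,-15,-12,-9,-6,-3,0,3])
E
```

```text
-18 0.0 [-0.3  0.  -0. ] [-0.    -0.     0.001]
-15 0.0 [0.8 0.  2.7] [-0.    -0.     0.001]
-12 0.0 [2.  0.  5.5] [-0.    -0.     0.001]
-9 0.0 [3.2 0.  8.3] [-0.     0.001  0.001]
-6 0.01 [ 4.5  0.  11. ] [-0.     0.012  0.001]
-3 0.04 [ 5.9  0.  13.7] [-0.     0.038  0.001]
0 0.08 [ 7.6  0.  16.3] [-0.     0.078  0.001]
3 0.13 [ 9.4  0.  18.8] [-0.     0.132  0.001]
```

Converted, 16.3 mm is 0.0204, 13.7 mm is 0.0171, 0.078 rad is 0.0497.

Emit:
arm_command(plan=[[[0.001,0,0.0034,0,0,0,1],[0.0025,0,0.0069,0,0,0,1],[0.004,0,0.0104,0,0,0,1],[0.0056,0,0.0138,0,0.0076,0,1],[0.0074,0,0.0171,0,0.0242,0,1],[0.0095,0,0.0204,0,0.0497,0,1]]])

```text
time_s: 7.25
ee_pos: [0.5206, -0.01, 0.1254]
eef_rot: [-3.084, 0.319, 1.59]
force: [0.7, 0.2, 0.1]
grip_width: 0.0603
grip_force: 9.0
```

```bash
python3 - <<'E'
from h import *
st(); print(centre(),ctrl.get_obs()['moment'])
rows([0,3,6,9,12,15])
E
```

```text
t 7.25 p [ 0.5206 -0.01    0.1254] rpy [-3.084  0.319  1.59 ] tilt -0.32 F [0.7 0.2 0.1] w 0.0603 g 8.999682379653677 q [ 0.07  0.37  1.65 -0.34  1.21  0.2 ]
[ 0.52096702 -0.00837494  0.13223328] [ 0.15561252 -0.13492429 -0.03481914]
0 0.08 [-0.3  0.1 -0.2] [-0.    -0.003  0.001]
3 0.13 [1.3 0.1 2.5] [-0.     0.051  0.001]
6 0.2 [3.2 0.1 5. ] [-0.     0.119  0.001]
9 0.28 [5.3 0.1 7.3] [-0.     0.201  0.001]
12 0.38 [7.7 0.1 9.4] [-0.001  0.294  0.001]
15 0.47 [10.3  0.1 11.3] [-0.001  0.388  0.001]
```

Converted, 9.4 mm is 0.0118, 7.7 mm is 0.0096, 0.294 rad is 0.1872.

Emit:
arm_command(plan=[[[0.0016,0,0.0031,0,0.0325,0,1],[0.004,0,0.0063,0,0.0758,0,1],[0.0066,0,0.0091,0,0.1273,0,1],[0.0096,0,0.0118,0,0.1872,0,1]]])

```text
time_s: 7.65
ee_pos: [0.5203, -0.0057, 0.1146]
eef_rot: [-3.089, 0.023, 1.573]
force: [0.2, 0.8, -1.2]
grip_width: 0.0602
grip_force: 9.0
```

```bash
python3 - <<'E'
from h import *
st(); print(centre(),ctrl.get_obs()['moment'])
rows([12,15,18,21,24,27])
E
```

```text
t 7.65 p [ 0.5203 -0.0057  0.1146] rpy [-3.089  0.023  1.573] tilt -0.023 F [ 0.2  0.8 -1.2] w 0.0602 g 8.999868454411626 q [-0.07  0.36  1.67 -0.03  1.17 -0.06]
[ 0.52068163 -0.0061287   0.12162084] [ 0.02176177 -0.10498843  0.02117891]
12 0.38 [ 0.1 -0.2  0.6] [ 0.001 -0.002  0.001]
15 0.47 [ 2.  -0.2  3.2] [0.001 0.092 0.001]
18 0.56 [ 4.1 -0.2  5.5] [0.001 0.186 0.001]
21 0.66 [ 6.5 -0.3  7.7] [0.001 0.28  0.001]
24 0.75 [ 9.  -0.3  9.6] [0.001 0.373 0.001]
27 0.84 [11.8 -0.3 11.3] [0.001 0.467 0.001]
```

Converted, 7.4 mm is 0.0093, 6.5 mm is 0.0081, 0.28 rad is 0.1783.

Emit:
arm_command(plan=[[[0.0025,0,0.0038,0,0.0586,0,1],[0.0051,0,0.0066,0,0.1184,0,1],[0.0081,0,0.0093,0,0.1783,0,1],[0.0081,0,0.0093,0,0.1783,0,1]]])

```text
time_s: 8.05
ee_pos: [0.5196, -0.0005, 0.1065]
eef_rot: [-3.085, -0.255, 1.554]
force: [0.9, 4.2, -1.1]
grip_width: 0.0607
grip_force: 9.0
```

```bash
python3 - <<'E'
from h import *
st(); print(centre(),ctrl.get_obs()['moment'])
rows([21,24,27,30,33])
im2,d2,i2=grab("scene"); im,d,i=grab("wrist")
e=im2[160:250,260:360]; c=im[150:400,180:460]
cv2.imwrite("pics/w3.png",np.hstack([cv2.resize(np.clip(c*1.3,0,255).astype('uint8'),(392,350)),cv2.resize(np.clip(e*1.3,0,255).astype('uint8'),(400,350),interpolation=2)]))
E
```

```text
t 8.05 p [ 5.196e-01 -5.000e-04  1.065e-01] rpy [-3.085 -0.255  1.554] tilt 0.256 F [ 0.9  4.2 -1.1] w 0.0607 g 8.999118319479749 q [-0.2   0.39  1.67  0.26  1.2  -0.3 ]
[ 0.51997954 -0.00288453  0.11310313] [ 0.64601904 -0.2313188  -0.15766032]
21 0.66 [ 1.2 -0.  -0. ] [ 0.     0.001 -0.002]
24 0.75 [ 3.1 -0.   2.5] [ 0.     0.094 -0.002]
27 0.84 [ 5.3 -0.   4.9] [ 0.     0.188 -0.002]
30 0.94 [ 7.6 -0.   7. ] [ 0.     0.282 -0.002]
33 1.03 [10.2 -0.   8.9] [ 0.001  0.376 -0.002]
```

View pics/w3.png

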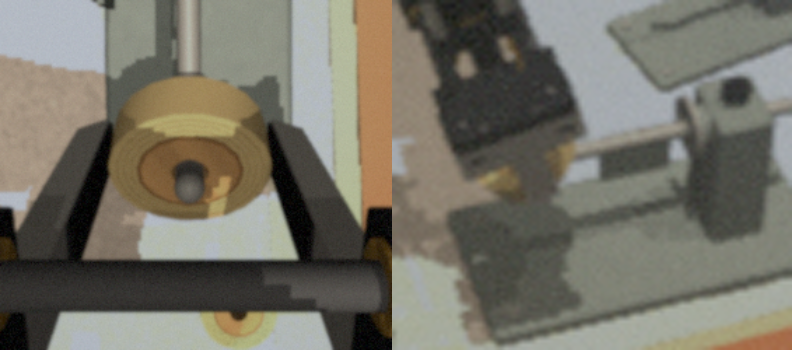

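The roll is threaded with the bar tip showing in the hub. The +y force says the roll lags about 1.2 mm outward, so I'll correct that and go on.

Converted, 3.1 mm is 0.0039, 1.2 mm is 0.0015, 0.094 rad is 0.0598.

Emit:
arm_command(plan=[[[0.0015,0,0,0,0,0,1],[0.0028,0,0.0016,0,0.0299,0,1],[0.0039,0,0.0031,0,0.0598,0,1],[0.0039,0,0.0031,0,0.0598,0,1]]])

```text
time_s: 8.55
ee_pos: [0.5194, 0.004, 0.105]
eef_rot: [-3.083, -0.345, 1.551]
force: [0.0, 1.0, -0.6]
grip_width: 0.0603
grip_force: 9.0
```

```bash
python3 - <<'E'
from h import *
st(); print(centre(),ctrl.get_obs()['moment'])
rows([24,27,30,33])
E
```

```text
t 8.55 p [0.5194 0.004  0.105 ] rpy [-3.083 -0.345  1.551] tilt 0.346 F [ 0.   1.  -0.6] w 0.0603 g 8.999347107019275 q [-0.23  0.41  1.67  0.35  1.22 -0.37]
[0.51972142 0.00100397 0.11136245] [-0.24467763 -0.18344002 -0.02609268]
24 0.75 [-0.8  0.2 -0.1] [-0.001  0.004  0.   ]
27 0.84 [1.1 0.2 2.4] [-0.001  0.098  0.   ]
30 0.94 [3.3 0.2 4.7] [-0.001  0.192 -0.   ]
33 1.03 [5.6 0.2 6.9] [-0.001  0.286 -0.   ]
```

Converted, 4.7 mm is 0.0059, 2.4 mm is 0.003, 0.192 rad is 0.1222.

Emit:
arm_command(plan=[[[0.0008,0,0.0015,0,0.0299,0,1],[0.0018,0,0.003,0,0.0611,0,1],[0.0031,0,0.0045,0,0.0917,0,1],[0.0045,0,0.0059,0,0.1222,0,1],[0.0045,0,0.0059,0,0.1222,0,1]]])

```text
time_s: 9.05
ee_pos: [0.5191, 0.0089, 0.1015]
eef_rot: [-3.077, -0.536, 1.538]
force: [0.3, 0.3, -0.5]
grip_width: 0.0604
grip_force: 9.0
```

```bash
python3 - <<'E'
from h import *
st(); print(centre(),ctrl.get_obs()['moment'])
rows([30,33,36,39,42])
E
```

```text
t 9.05 p [0.5191 0.0089 0.1015] rpy [-3.077 -0.536  1.538] tilt 0.538 F [ 0.3  0.3 -0.5] w 0.0604 g 8.999221643898636 q [-0.31  0.45  1.67  0.52  1.29 -0.5 ]
[0.51937396 0.00482758 0.10725073] [-0.38868835 -0.05079997  0.02804548]
30 0.94 [-0.2  0.3 -0.2] [-0.002  0.    -0.001]
33 1.03 [1.7 0.3 2.3] [-0.002  0.094 -0.001]
36 1.12 [3.9 0.3 4.7] [-0.002  0.188 -0.001]
39 1.22 [6.2 0.3 6.8] [-0.002  0.282 -0.001]
42 1.31 [8.8 0.3 8.8] [-0.002  0.373 -0.001]
```

Forces are low. Continuing.

Converted, 4.7 mm is 0.0059, 2.3 mm is 0.0029, 0.188 rad is 0.1197.

Emit:
arm_command(plan=[[[0.0011,0.0003,0.0015,0,0.0299,0,1],[0.0024,0.0004,0.0029,0,0.0598,0,1],[0.0036,0.0004,0.0044,0,0.0898,0,1],[0.005,0.0004,0.0059,0,0.1197,0,1],[0.005,0.0004,0.0059,0,0.1197,0,1]]])

```text
time_s: 9.55
ee_pos: [0.5192, 0.0149, 0.0994]
eef_rot: [-3.066, -0.723, 1.522]
force: [0.1, -0.6, -0.7]
grip_width: 0.0602
grip_force: 9.0
```

```bash
python3 - <<'E'
from h import *
st(); print(centre(),ctrl.get_obs()['moment'])
rows([36,39,42,45,48,51])
E
```

```text
t 9.55 p [0.5192 0.0149 0.0994] rpy [-3.066 -0.723  1.522] tilt 0.725 F [ 0.1 -0.6 -0.7] w 0.0602 g 8.999252629000694 q [-0.37  0.52  1.66  0.66  1.37 -0.62]
[0.51946018 0.00978425 0.1042644 ] [-0.41268672 -0.10885582 -0.07460155]
36 1.12 [-0.1  0.1 -0.2] [-0.002  0.    -0.001]
39 1.22 [1.8 0.1 2.3] [-0.002  0.094 -0.001]
42 1.31 [3.9 0.1 4.7] [-0.002  0.186 -0.001]
45 1.39 [6.1 0.1 7. ] [-0.002  0.264 -0.001]
48 1.45 [8.4 0.1 9.1] [-0.002  0.329 -0.001]
51 1.5 [10.8  0.1 11.1] [-0.002  0.379 -0.001]
```

Converted, 7 mm is 0.0088, 6.1 mm is 0.0076, 0.264 rad is 0.1681.

Emit:
arm_command(plan=[[[0.0011,0.0001,0.0014,0,0.0299,0,1],[0.0024,0.0001,0.0029,0,0.0598,0,1],[0.0038,0.0001,0.0045,0,0.0898,0,1],[0.005,0.0001,0.0059,0,0.1184,0,1],[0.0063,0.0001,0.0074,0,0.1439,0,1],[0.0076,0.0001,0.0088,0,0.1681,0,1],[0.0076,0.0001,0.0088,0,0.1681,0,1]]])

```text
time_s: 10.25
ee_pos: [0.5192, 0.0242, 0.0982]
eef_rot: [-3.039, -0.988, 1.486]
force: [-0.0, -0.1, -0.3]
grip_width: 0.0602
grip_force: 9.0
```

```bash
python3 - <<'E'
from h import *
st(); print(centre(),ctrl.get_obs()['moment'])
rows([45,48,51,54,57,60,65,70])
E
```

```text
t 10.25 p [0.5192 0.0242 0.0982] rpy [-3.039 -0.988  1.486] tilt 0.992 F [-0.  -0.1 -0.3] w 0.0602 g 8.99918103357777 q [-0.43  0.62  1.65  0.85  1.51 -0.75]
[0.51941553 0.01799972 0.10154834] [-0.47753707 -0.07916591 -0.02395187]
45 1.39 [-0.  -0.  -0.1] [-0.002 -0.002 -0.001]
48 1.45 [ 1.6 -0.   2.5] [-0.002  0.063 -0.002]
51 1.5 [ 3.3 -0.   5.1] [-0.002  0.113 -0.002]
54 1.54 [ 5.1 -0.   7.6] [-0.002  0.149 -0.002]
57 1.56 [ 6.8 -0.  10.2] [-0.002  0.172 -0.002]
60 1.57 [ 8.4 -0.  12.7] [-0.002  0.18  -0.002]
65 1.57 [11.2 -0.  16.9] [-0.002  0.18  -0.002]
70 1.57 [13.9 -0.  21. ] [-0.002  0.18  -0.002]
```

Converted, 21 mm is 0.0263, 13.9 mm is 0.0174, 0.18 rad is 0.1146.

Emit:
arm_command(plan=[[[0.002,0,0.0031,0,0.0401,0,1],[0.0041,0,0.0064,0,0.0719,0,1],[0.0064,0,0.0095,0,0.0949,0,1],[0.0085,0,0.0128,0,0.1095,0,1],[0.0105,0,0.0159,0,0.1146,0,1],[0.0125,0,0.019,0,0.1146,0,1],[0.015,0,0.0225,0,0.1146,0,1],[0.0174,0,0.0263,0,0.1146,0,1],[0.0174,0,0.0263,0,0.1146,0,1]]])

```text
time_s: 11.15
ee_pos: [0.5195, 0.0497, 0.0991]
eef_rot: [-3.003, -1.166, 1.444]
force: [-0.7, -0.4, -1.1]
grip_width: 0.0602
grip_force: 9.0
```

```bash
python3 - <<'E'
from h import *
st(); print(centre(),ctrl.get_obs()['moment'])
rows([70,75,80,85])
E
```

```text
t 11.15 p [0.5195 0.0497 0.0991] rpy [-3.003 -1.166  1.444] tilt 1.17 F [-0.7 -0.4 -1.1] w 0.0602 g 8.999269990017638 q [-0.43  0.69  1.66  0.98  1.58 -0.82]
[0.5195993  0.0430402  0.10123424] [-0.50389254 -0.09992282  0.00909663]
70 1.57 [-0.8 -0.3  0. ] [-0.001  0.001  0.   ]
75 1.57 [ 1.1 -0.2  4.6] [-0.001  0.001  0.   ]
80 1.57 [ 3.1 -0.2  9.2] [-0.001  0.001  0.   ]
85 1.57 [ 5.1 -0.2 13.8] [-0.001  0.001  0.   ]
```

Converted, 16 mm is 0.02, 13.8 mm is 0.0173.

Emit:
arm_command(plan=[[[0.0014,0,0.0058,0,0,0,1],[0.0038,0,0.0115,0,0,0,1],[0.0063,0,0.0173,0,0,0,1],[0.0073,0,0.02,0,0,0,1],[0.0073,0,0.02,0,0,0,1],[0.0073,0,0.02,0,0,0,-0.1],[0.0073,0,0.02,0,0,0,-0.5],[0.0073,0,0.02,0,0,0,-1],[0.0073,0,0.02,0,0,0,-1],[0.0073,0,0.02,0,0,0,-1]]])

```text
time_s: 12.15
ee_pos: [0.5195, 0.0662, 0.098]
eef_rot: [-3.002, -1.167, 1.443]
force: [0.3, 0.7, 0.8]
grip_width: 0.0887
grip_force: 0.0
```

```bash
python3 - <<'E'
from h import *
st(); print(centre())
im2,d2,i2=grab("scene"); im,d,i=grab("wrist")
e=im2[160:250,270:370]; c=im[150:400,180:460]
cv2.imwrite("pics/w4.png",np.hstack([cv2.resize(np.clip(c*1.3,0,255).astype('uint8'),(392,350)),cv2.resize(np.clip(e*1.3,0,255).astype('uint8'),(400,350),interpolation=2)]))
# waypoints from here
o=ctrl.get_obs(); R=Rn.from_euler('xyz',o['eef_rot'])
for p,t in (([.5195,-.03,.17],1.17),([.5195,.02,.21],.25)): to(p,t,yaw=np.pi/2)
E
```

```text
t 12.15 p [0.5195 0.0662 0.098 ] rpy [-3.002 -1.167  1.443] tilt 1.171 F [0.3 0.7 0.8] w 0.0887 g 0.0 q [-0.4   0.69  1.67  1.    1.56 -0.81]
[0.51960193 0.05946398 0.10017828]
shift [  28.7   -3.9 -116.6] turn [-0.022 -0.    -0.05 ]
shift [ 84.9  -6.1 -86.2] turn [-0.043 -0.92  -0.037]
```

View pics/w4.png

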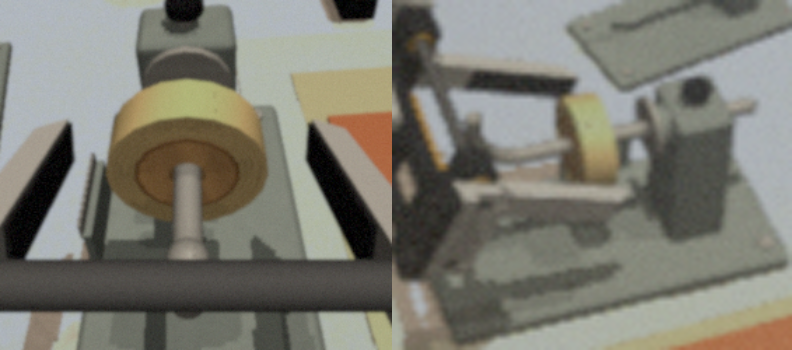

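The roll hangs freely on the straight arm at y≈0.06 with the fingers open around it and clear. I'll back out, go above and regrasp from the top.

Converted, -117 mm is -0.1463, -105 mm is -0.1313, -0.92 rad is -0.5857.

Emit:
arm_command(plan=[[[0.0063,0,-0.025,0,0,0,-1],[0.015,-0.0013,-0.075,0,0,-0.0127,-1],[0.0363,-0.0038,-0.1463,-0.0127,0,-0.0318,-1],[0.0363,-0.005,-0.1463,-0.0127,0,-0.0318,-1],[0.0625,-0.0063,-0.1313,-0.0255,-0.0955,-0.0255,-1],[0.1063,-0.0075,-0.1075,-0.0255,-0.191,-0.0255,-1],[0.1063,-0.0075,-0.1075,-0.0255,-0.5857,-0.0255,-1],[0.1063,-0.0075,-0.1075,-0.0255,-0.5857,-0.0255,-1],[0.1063,-0.0075,-0.1075,-0.0255,-0.5857,-0.0255,-1],[0.1063,-0.0075,-0.1075,-0.0255,-0.5857,-0.0255,-1],[0.1063,-0.0075,-0.1075,-0.0255,-0.5857,-0.0255,-1],[0.1063,-0.0075,-0.1075,-0.0255,-0.5857,-0.0255,-1]]])

```text
time_s: 13.45
ee_pos: [0.5193, 0.0214, 0.2097]
eef_rot: [-3.141, -0.252, 1.577]
force: [-0.3, -1.0, -0.2]
grip_width: 0.0941
grip_force: 0.0
```

```bash
python3 - <<'E'
from h import *
st()
im,d,i=grab("wrist"); W=cloud(d,i).reshape(-1,3); s=W[np.isfinite(W[:,2])]
q=s[(abs(s[:,0]-.5195)<.034)&(s[:,1]>.03)&(s[:,1]<.09)&(s[:,2]>.112)]
print(len(q),np.round(np.percentile(q,[2,50,98],axis=0),4))
t=q[q[:,2]>.124]; print('rim y',t[:,1].min(),t[:,1].max(),'xmid',np.median(t[:,0]))
fl=s[(abs(s[:,0]-.5195)<.022)&(s[:,1]>.085)&(s[:,1]<.105)&(s[:,2]>.108)&(s[:,2]<.122)]; print('flange y',np.round(np.percentile(fl[:,1],[1,5,50,95]),4))
R=rot(.25,np.pi/2)
for back in(.06,0): to(np.array([.5195,.0595,.098])+R.apply([0,0,.014-back]),.25,yaw=np.pi/2)
E
```

```text
t 13.45 p [0.5193 0.0214 0.2097] rpy [-3.141 -0.252  1.577] tilt 0.252 F [-0.3 -1.  -0.2] w 0.0941 g 0.0 q [-0.16  0.24  1.61  0.26  1.35 -0.23]
1538 [[0.4951 0.0504 0.1133]
 [0.519  0.0598 0.1242]
 [0.5435 0.0692 0.1277]]
rim y 0.050227631034802295 0.06939186877642649 xmid 0.5189651512981723
flange y [0.0973 0.0974 0.0993 0.1043]
shift [ 9.8  0.6 71.5] turn [-0.003 -0.003  0.005]
shift [  9.7   0.7 131.5] turn [-0.003 -0.003  0.005]
```

Converted, 131 mm is 0.1638, 120 mm is 0.15.

Emit:
arm_command(plan=[[[0.0125,0.0008,0.05,0,0,0,-1],[0.0125,0.0008,0.09,0,0,0,-1],[0.0125,0.0008,0.125,0,0,0,-1],[0.0125,0.0008,0.15,0,0,0,-1],[0.0125,0.0008,0.1638,0,0,0,-1],[0.0125,0.0008,0.1638,0,0,0,-1],[0.0125,0.0008,0.1638,0,0,0,1],[0.0125,0.0008,0.1638,0,0,0,1],[0.0125,0.0008,0.1638,0,0,0,1],[0.0125,0.0008,0.1638,0,0,0,1],[0.0125,0.0008,0.1638,0,0,0,1],[0.0125,0.0008,0.1638,0,0,0,1]]], squeeze=6)

```text
time_s: 14.7
ee_pos: [0.5201, 0.0623, 0.0858]
eef_rot: [3.141, -0.25, 1.575]
force: [-0.7, -0.1, 2.7]
grip_width: 0.0599
grip_force: 6.0
```

```bash
python3 - <<'E'
from h import *
st(); R=Rn.from_euler('xyz',ctrl.get_obs()['eef_rot']); print(np.round(R.inv().apply([0,1,0]),3))
E
```

```text
t 14.7 p [0.5201 0.0623 0.0858] rpy [ 3.141 -0.25   1.575] tilt 0.25 F [-0.7 -0.1  2.7] w 0.0599 g 6.000043329549953 q [-0.08  0.38  1.74  0.29  1.06 -0.23]
[0.969 0.005 0.248]
```

Converted, 23.3 mm is 0.0291, 22.3 mm is 0.0279.

Emit:
arm_command(plan=[[[0.0036,0,0.0009,0,0,0,1],[0.0073,0,0.0019,0,0,0,1],[0.0109,0,0.0028,0,0,0,1],[0.0145,0,0.0038,0,0,0,1],[0.0181,0,0.0046,0,0,0,1],[0.0218,0,0.0056,0,0,0,1],[0.0254,0,0.0065,0,0,0,1],[0.0279,0,0.0071,0,0,0,1],[0.0291,0,0.0075,0,0,0,1],[0.0291,0,0.0075,0,0,0,1]]])

```text
time_s: 15.7
ee_pos: [0.5197, 0.0866, 0.0855]
eef_rot: [-3.141, -0.25, 1.576]
force: [-4.0, -1.6, 3.7]
grip_width: 0.0603
grip_force: 6.0
```

```bash
python3 - <<'E'
from h import *
st()
im,d,i=grab("wrist"); W=cloud(d,i).reshape(-1,3); s=W[np.isfinite(W[:,2])]
t=s[(abs(s[:,0]-.5195)<.02)&(s[:,1]>.05)&(s[:,1]<.11)&(s[:,2]>.121)&(s[:,2]<.135)]; print('rim y',np.percentile(t[:,1],[1,50,99]))
E
```

```text
t 15.7 p [0.5197 0.0866 0.0855] rpy [-3.141 -0.25   1.576] tilt 0.25 F [-4.  -1.6  3.7] w 0.0603 g 5.999713002238423 q [-0.03  0.38  1.73  0.29  1.05 -0.18]
rim y [0.07445326 0.08441773 0.09376767]
```

Converted, 2 mm is 0.0025, 1 mm is 0.0013.

Emit:
arm_command(plan=[[[0.0001,-0.0009,-0.0006,0,0,0,1],[0.0013,-0.0009,-0.0003,0,0,0,1],[0.0025,-0.0009,0,0,0,0,1],[0.0025,-0.0009,0,0,0,0,1]]])

```text
time_s: 16.15
ee_pos: [0.5192, 0.0885, 0.0859]
eef_rot: [-3.141, -0.25, 1.575]
force: [0.4, 0.3, -0.3]
grip_width: 0.0602
grip_force: 6.0
```

Converted, 1 mm is 0.0013, 0.5 mm is 0.0006.

Emit:
arm_command(plan=[[[0.0006,0,0.0001,0,0,0,1],[0.0013,0,0.0003,0,0,0,1],[0.0013,0,0.0003,0,0,0,1]]])

```text
time_s: 16.45
ee_pos: [0.5192, 0.0894, 0.086]
eef_rot: [-3.141, -0.25, 1.575]
force: [0.3, 0.2, -1.4]
grip_width: 0.0606
grip_force: 6.0
```

```bash
python3 - <<'E'
from h import *
st()
im,d,i=grab("wrist"); W=cloud(d,i).reshape(-1,3); s=W[np.isfinite(W[:,2])]
t=s[(abs(s[:,0]-.5195)<.02)&(s[:,1]>.05)&(s[:,1]<.11)&(s[:,2]>.121)&(s[:,2]<.135)]; print('rim y',np.percentile(t[:,1],[1,50,99]))
E
```

```text
t 16.45 p [0.5192 0.0894 0.086 ] rpy [-3.141 -0.25   1.575] tilt 0.25 F [ 0.3  0.2 -1.4] w 0.0606 g 5.999852732056752 q [-0.03  0.38  1.74  0.29  1.05 -0.18]
rim y [0.07723863 0.08724348 0.09662429]
```

Nearly there. I'll creep on until there is a flange reaction.

Converted, 1 mm is 0.0013, 0.5 mm is 0.0006.

Emit:
arm_command(plan=[[[0.0006,0,0.0001,0,0,0,1],[0.0013,0,0.0003,0,0,0,1],[0.0013,0,0.0003,0,0,0,1]]])

```text
time_s: 16.8
ee_pos: [0.5192, 0.0899, 0.0861]
eef_rot: [3.142, -0.249, 1.575]
force: [-0.3, -5.2, 0.2]
grip_width: 0.0602
grip_force: 6.0
```

Converted, 0.7 mm is 0.0009, 0.4 mm is 0.0005.

Emit:
arm_command(plan=[[[0.0005,0,0.0001,0,0,0,1],[0.0009,0,0.0003,0,0,0,1],[0.0009,0,0.0003,0,0,0,1]]])

```text
time_s: 17.1
ee_pos: [0.5192, 0.0902, 0.0861]
eef_rot: [3.142, -0.249, 1.575]
force: [-2.3, -8.8, 1.0]
grip_width: 0.0603
grip_force: 6.0
```

The roll is against the flange (-8.8 N). I'll relax, release and lift clear.

Converted, -120 mm is -0.15, -80 mm is -0.1.

Emit:
arm_command(plan=[[[-0.001,0,-0.0003,0,0,0,1],[-0.0014,0,-0.0004,0,0,0,1],[-0.0014,0,-0.0004,0,0,0,0.1],[-0.0014,0,-0.0004,0,0,0,-0.5],[-0.0014,0,-0.0004,0,0,0,-1],[-0.0014,0,-0.0004,0,0,0,-1],[-0.0013,0,-0.0125,0,0,0,-1],[-0.0013,0,-0.05,0,0,0,-1],[-0.0013,0,-0.1,0,0,0,-1],[-0.0013,0,-0.15,0,0,0,-1],[-0.0013,0,-0.15,0,0,0,-1],[-0.0013,0,-0.15,0,0,0,-1]]])

```text
time_s: 18.3
ee_pos: [0.5194, 0.0601, 0.2029]
eef_rot: [3.14, -0.25, 1.575]
force: [-1.2, 0.4, -0.9]
grip_width: 0.0938
grip_force: 0.0
```

```bash
python3 - <<'E'
from h import *
st()
im,d,i=grab("wrist"); W=cloud(d,i).reshape(-1,3); s=W[np.isfinite(W[:,2])]
t=s[(abs(s[:,0]-.5195)<.02)&(s[:,1]>.05)&(s[:,1]<.105)&(s[:,2]>.121)&(s[:,2]<.135)]; print('rim y',np.percentile(t[:,1],[1,50,99]),t[:,2].max())
for lo,hi in((.496,.508),(.514,.525),(.531,.543)):
    q=s[(s[:,0]>lo)&(s[:,0]<hi)&(s[:,1]>.05)&(s[:,1]<.1)&(s[:,2]>.112)]; print(np.percentile(q[:,1],[1,50,99]))
im2,_,_=grab("scene")
cv2.imwrite("pics/end.png",np.hstack([cv2.resize(np.clip(im[0:250,180:460]*1.3,0,255).astype('uint8'),(392,350)),cv2.resize(np.clip(im2[160:250,270:370]*1.3,0,255).astype('uint8'),(400,350),interpolation=2)]))
E
```

```text
t 18.3 p [0.5194 0.0601 0.2029] rpy [ 3.14  -0.25   1.575] tilt 0.25 F [-1.2  0.4 -0.9] w 0.0938 g 0.0 q [-0.08  0.24  1.62  0.26  1.31 -0.16]
rim y [0.07817394 0.08749888 0.09674348] 0.12862352023171125
[0.05308849 0.05852219 0.09669779]
[0.05319809 0.0586783  0.09913979]
[0.05325003 0.05858247 0.09610852]
```

View pics/end.png

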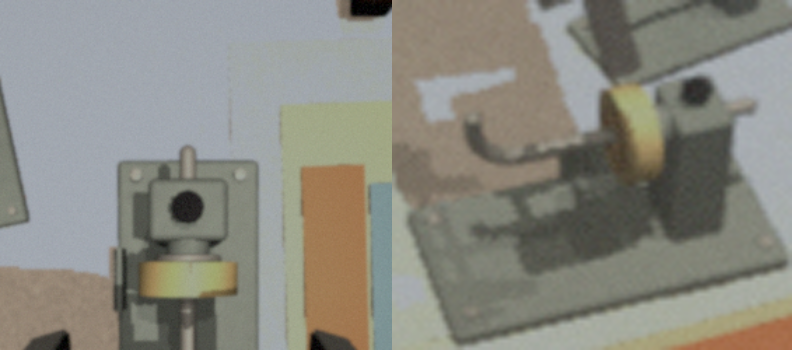

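The wrist view shows the roll square on the arm, right against the flange at crop (188,262). The gap is about 1 mm or less, and the gripper is clear.

```bash
python3 -c "
from station import ctrl
print(ctrl.hand_in())"
```

```text
the job is handed in; nothing more can be done
None
```

I threaded the roll over the upturned end, worked it round the bend, slid it up to the stop flange and released it. The gap there is about 1 mm or less, the highest force I read while it touched the dispenser was about 9 N, and the gripper was clear when I handed in at about 18 s (no verdict was returned).

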